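# Clear the offcuts from the cut-off jig

## Robot

A 6-joint arm with a two-finger parallel gripper is mounted at the origin on the work surface. World frame = base frame: x ahead of the robot, y to its left, z up, the work surface at z = 0. Lengths are in m, angles in rad, forces in N, time in s.
With the tool pointing down it reaches from about 0.275 to 0.725 m from the base axis. Payload 5.6 kg.
Tool frame: the origin (TCP) lies on the centre line of the jaws, within the pads' length; the fingertips stand 14 mm ahead of it and the grasp point (between the pads) lies 5 mm behind it (r.tip_extent is the distance from the TCP to the fingertips, in m); z points along the fingers, y is the line along which they close (so a half turn about z gives the same grasp; the last joint's range is limited). The gripper opens to 85 mm and grips with 20 to 120 N. Pads are 22 mm wide; open, the fingers measure 114 mm over their backs; the gripper's body (76 mm by 85 mm) begins 54 mm behind the grasp point. The pads swing forward as they close: fully open they stand 13 mm farther back than shut.
Start: joints at [1.622, 0.255, 0.108, 0, -1.424, -0.285], TCP at [0.127, 0.535, 0.245] pointing down, gripper open.
Joint ranges: [-2.95, 2.95], [-1.21, 1.97], [-1.09, 1.5], [-2.87, 1.71], [-2.94, -0.07], [-3.05, 3.05]. Speed limits (rad/s): [2.57, 2.57, 3.14, 3.14, 3.14, 3.14].

## Interface

Orientations are given as a unit quaternion [w, x, y, z].
In Python, from plant import r, vision, ticket gives the robot as it stands.
- The arm moves only by the tool arm_command, never from a script. Its argument "steps" is a list that holds one entry, the list of rows, each a list of 4 numbers: the shift along the tool's x, y, z in mm, then the turn about the tool's z in degrees. A call has 1 to 12 rows; each row shifts and turns the commanded pose from where the row before left it, along the tool's axes as they then stand; what a row does not reach is not made up. A row lasts 1/12 s, in which the tool goes at most 41.7 mm and 7.16 degrees, less where a joint would pass 70% of its speed; a pose out of reach is approached as far as the arm can. A call is refused whole if a number of a shift passes 41.7 or a number of a turn 7.16, either way. A call with a gripper value outside its range is refused whole. "claw" is the closure, from 0 (fully open) to 1 (shut), set as the call begins (left out, the last holds). The fingers move at their own pace and stop on an object; "grip_force" is the grip in N (left out, the last holds). Time passes only in rows, so rows that do not move let the fingers close. It gives the time, the measured TCP pose, the force, the opening and the grip force at its end, in the units of the state.
- r.read_state(): the state, without advancing time (a new reading comes with each control period).
- vision.get_image(name): name is "scene" or "top" or "wrist"; returns a dict with "image" (384x512x3 uint8, blue, green, red), "fx", "fy", "cx", "cy" (pixels), "dist" ([k1, k2, p1, p2, k3] as OpenCV has them; the pictures are not rectified), "rvec" (rotation vector, rad) and "tvec" (3), from world to camera coordinates, as OpenCV has them. Camera axes: x right, y down, z forward; pixel columns grow to the right and rows downward; lengths in m; the calibration is good to about 2 mm. A picture is of the moment at which its call begins. There is no depth.
- ticket.sign_off(): hands the job in; it is judged then, once.
Trained networks look in a picture, given as the dict that the camera call returned (one of the last four; its "shot" number tells which), for a name from the list of things; names that differ only in an ending like _2 or _b are one class to them, and where a whole thing is asked for, a point or a joint stands for the part that bears it (a point fixed in the world has none). Each returns a list of dicts, best first, with "confidence" (0 to 1); they miss things now and then, are a little off and sometimes report something else, mostly with a low value. They report only what shows in the picture. A call takes as long as a camera call.
- vision.find_in(query, picture): "at" ([x, y, z] in m, in world coordinates, good to about 4 mm: the middle of the surface that is visible of it).
- vision.masks_of(query, picture): "mask" (384x512 bool, what is visible of it).
- vision.landmark_of(query, picture): "at" ([x, y, z] in m, in world coordinates, good to about 4 mm: a listed point, or the origin of a listed thing).
The state is a dict: "time": time; "joints": joint angles; "qd": joint speeds; "joint_efforts": joint torques, N m; "tool_pos": TCP position; "tcp_rot": TCP orientation; "ft_force": force on the tool from outside, world axes, zero at the start; "moment": the same for the moment, N m; "width": finger opening in m; "gripper_force": force on a finger pad.
Only numpy, scipy, OpenCV 4.12 (cv2) and the standard library are available. Lean on these libraries where they do the work, as an engineer would, in place of code of your own. Each camera call takes 0.05 s, during which the arm holds its last target. There are 200 camera calls.

## Task

Clear the plywood cut-off jig after a batch: first turn the crank until the cam's follower rests in the flat open dwell, so that the shutter over the chute is fully open, then push every offcut off the ledge so that it drops down the chute (slide them, do not lift them up), and when all are down crank back until the shutter is fully shut. At any time also turn the counter's reset knob back to its zero stop, and leave the tape measure and the box of screws alone.

Things in the scene. Friction and masses are not known exactly. Their poses are not given: they have to be found in the camera images.
- jig: Plywood cut-off jig, fixed, level; place and yaw vary. 194 mm wide (its x), 419 mm long (its y, -172 to 247). Origin on the bench, mid-width, below the ledge's lip. +y is the push direction: ledge at y -160 to 0, chute mouth at y 0 to 52, backstop wall at y 52 to 62 (top 150 mm above the bench), then the cam deck (90 mm high) with cam and crank.
- lip (a point): Middle of the ledge's lip, on top of the level deck (130 mm above the bench), axes as the jig's. The deck is 170 mm wide between side walls and 160 mm deep to a back wall; these walls rise 25 mm above the deck. The lip is open: beyond it (+y) is the chute's mouth.
- chute (a point): Centre of the chute's floor, 8 mm above the bench, under the middle of the mouth, axes as the jig's. The chute is a straight open-topped box, 170 mm (x) by 52 mm (y), one side of clear plastic. The shutter, a steel plate with its top 104 mm above the bench, closes it just below the ledge.
- cam_axis (a point): Point on the cam's upright shaft, at jig x 0, y 140 mm, 105 mm above the bench, axes as the jig's (does not turn).
- crank_grip (a point): Middle of the crank's upright wooden handle (20 mm thick, spins freely on its pin, from 131 to 183 mm above the bench; this point is 159 mm above it), 50 mm from the cam's shaft. It circles the shaft with the crank; seen from the shaft it lies in the jig's -x direction when joint cam is 0, in the -y direction at pi/2.
- cam (a joint): Crank and cam angle, rad, growing counter-clockwise from above, -0.5 to 4.7 (stops); stays where left; turns with about 0.3 N m. Below about 0.4 the shutter is shut (a light spring keeps its roller on the cam); turning up opens it; in the flat open dwell, 3.1 to 4.1 with its middle at 3.6, the shutter is fully open; beyond that it closes again, so crank back down to shut it.
- shutter (a joint): Travel of the shutter and of the follower roller it carries, driven by the cam: 0 m = mouth shut, 0.050 m = fully open (slid to the jig's +y, under the backstop).
- counter: Grey counter box on the bench, fixed, 120 x 100 x 50 mm, origin: centre of its underside, reset knob on top.
- reset_grip (a point): Point on the reset knob's axis at the height to grip it, 87 mm above the bench. The knob has a bar grip 14 mm thick, 46 mm long, top 94 mm above the bench, on a disc of 48 mm whose top is 64 mm above the bench.
- reset (a joint): Angle of the reset knob, rad: 0 = zero stop, grows clockwise seen from above, to 4.6; turn it counter-clockwise to reset it. At 0 its bar lies along the counter's x. Stays where it is left; turns with about 0.03 N m.
- offcut1: Offcut of flat bar, 24 x 34 x 14 mm (its x, y, z). Aluminium, loose, on the ledge at the start; origin: centre of its underside. Two to four of the offcuts are present, in any order across the ledge; absent ones read None.
- offcut2: Offcut of angle, 26 x 30 mm foot (its x, y), 26 mm high, 6 mm thick, upright leg on its -x side. Aluminium, loose, on the ledge at the start; origin: centre of its underside. Two to four of the offcuts are present, in any order across the ledge; absent ones read None.
- offcut3: Offcut of square tube lying with its bore along its y, 24 x 32 x 24 mm. Aluminium, loose, on the ledge at the start; origin: centre of its underside. Two to four of the offcuts are present, in any order across the ledge; absent ones read None.
- offcut4: Round slug standing on end, 26 mm diameter, 22 mm high. Aluminium, loose, on the ledge at the start; origin: centre of its underside. Two to four of the offcuts are present, in any order across the ledge; absent ones read None.
- tape: Tape measure, 66 x 40 x 60 mm, standing on the bench; not to be disturbed.
- screwbox: Cardboard box of screws, 110 x 75 x 60 mm; not to be disturbed.

How it is judged:
On the way, in this order (a step that is already met when the one before it is completed fails the run):
1. the cam rests in its open dwell (shutter fully open) (value of joint cam between 3.15 and 4.05 rad and value of joint shutter above 0.047 m and velocity of joint cam between -0.15 and 0.15 rad/s), for 0.3 s.
2. every offcut is down in the chute (x of offcut1 in the frame of chute between -0.095 and 0.095 m and y of offcut1 in the frame of chute between -0.035 and 0.035 m and z of each of offcut1, offcut2, offcut3, offcut4 in the frame of chute below 0.085 m and x of offcut2 in the frame of chute between -0.095 and 0.095 m and y of offcut2 in the frame of chute between -0.035 and 0.035 m and x of offcut3 in the frame of chute between -0.095 and 0.095 m and y of offcut3 in the frame of chute between -0.035 and 0.035 m and x of offcut4 in the frame of chute between -0.095 and 0.095 m and y of offcut4 in the frame of chute between -0.035 and 0.035 m), for 0.2 s.
3. the shutter is shut again (value of joint shutter below 0.003 m), for 0.2 s.
At the end, for the whole second after the job is handed in: Every offcut present lies inside the chute below the shutter, the shutter is shut (within 3 mm) and the reset knob is at its zero stop (within 0.07 rad) (all of step 2 and value of joint shutter below 0.003 m and value of joint reset below 0.07 rad); the robot touches nothing.
It fails at once if an offcut is lifted more than 50 mm above the ledge (height (world z) of any of offcut1, offcut2, offcut3, offcut4 above 0.18 m).
It fails at once if the tape measure or the screw box is moved more than 30 mm (distance of any of tape, screwbox from where it was at the start of the episode above 0.03 m).
Of offcut1, offcut2, offcut3, offcut4 only 2 to 4 are there at a start; the rules pass over those that are not, and their reading is None.
At some moment in a run one of offcut1, offcut2, offcut3, offcut4 may be knocked a few centimetres aside while the robot is not near it.
Once in a run the grip may slacken for a moment while it holds something.
It also fails if it takes over 192 s, if anything falls off the work surface, if the arm or the gripper's body presses on something with over 40 N, if the wrist force passes 120 N, or if a joint passes its speed limit or range.

## Working session

There is one attempt and no reset: what is moved stays moved. The work goes in short steps, Python scripts to look and compute and a tool call to move; the robot and the scene stay as the last step left them, time stands still between calls to the robot, and variables do not carry over. Pictures are saved under pics/ and viewed, at most 14 in all, crops included, and the job is handed in when it is done.

Besides the shell and the picture viewer there is one more tool, called after "Call:" as name([rows], argument=value, ...), one row to a line, values as JSON. arm_command: Moves the arm, as the interface text tells. Its arguments: {"type":"object","properties":{"steps":{"type":"array"},"claw":{"type":"number"},"grip_force":{"type":"number"}},"required":["steps"]}

```bash
mkdir -p pics; ls
cat > h.py <<'E'
import numpy as np, cv2, json
from plant import r, vision, ticket
from scipy.spatial.transform import Rotation as R
np.set_printoptions(precision=4, suppress=True)
def proj(p,P):
    return cv2.projectPoints(np.array(P,float).reshape(-1,3),np.array(p['rvec']),np.array(p['tvec']),np.array([[p['fx'],0,p['cx']],[0,p['fy'],p['cy']],[0,0,1.]]),np.array(p['dist']))[0].reshape(-1,2)
def onplane(p,uv,z):
    K=np.array([[p['fx'],0,p['cx']],[0,p['fy'],p['cy']],[0,0,1.]])
    n=cv2.undistortPoints(np.array(uv,float).reshape(-1,1,2),K,np.array(p['dist'])).reshape(-1,2)
    Rm=cv2.Rodrigues(np.array(p['rvec'],float))[0]; C=-Rm.T@np.array(p['tvec']).ravel()
    d=np.c_[n,np.ones(len(n))]@Rm
    return C+d*((z-C[2])/d[:,2])[:,None]
def lm(q,p,k=1):
    return [(round(d['confidence'],2),np.array(d['at'])) for d in vision.landmark_of(q,p)[:k]]
E
python3 - <<'E'
from h import *
for n in ['scene','top']:
    p=vision.get_image(n); cv2.imwrite(f'pics/{n}0.png',p['image'])
    for q in ['jig','lip','chute','cam_axis','crank_grip','counter','reset_grip','offcut1','offcut2','offcut3','offcut4','tape','screwbox']:
        print(n,q,lm(q,p,2))
s=r.read_state(); print(s)
E
```

```text
pics
scene jig [(0.56, array([ 0.5768, -0.0044, -0.0002]))]
scene lip [(0.79, array([ 0.5767, -0.003 ,  0.1306])), (0.46, array([ 0.4748, -0.3614,  0.0021]))]
scene chute []
scene cam_axis [(0.96, array([0.566 , 0.1351, 0.1033]))]
scene crank_grip [(0.56, array([0.5203, 0.1361, 0.1588]))]
scene counter [(0.58, array([ 0.4756, -0.3617, -0.0012]))]
scene reset_grip [(0.56, array([ 0.4698, -0.3596,  0.0874]))]
scene offcut1 [(0.75, array([ 0.6379, -0.0614,  0.1283])), (0.63, array([ 0.5184, -0.0496,  0.1291]))]
scene offcut2 [(0.75, array([ 0.6379, -0.0614,  0.1283])), (0.63, array([ 0.5184, -0.0496,  0.1291]))]
scene offcut3 [(0.75, array([ 0.6379, -0.0614,  0.1283])), (0.63, array([ 0.5184, -0.0496,  0.1291]))]
scene offcut4 [(0.75, array([ 0.6379, -0.0614,  0.1283])), (0.63, array([ 0.5184, -0.0496,  0.1291]))]
scene tape [(0.69, array([ 0.4771, -0.3598, -0.0026])), (0.58, array([ 0.6786, -0.294 ,  0.0012]))]
scene screwbox [(0.63, array([ 0.4963,  0.4398, -0.001 ]))]
top jig [(0.74, array([ 0.5773, -0.0041,  0.0002])), (0.17, array([ 0.5138, -0.0477,  0.1329]))]
top lip [(0.79, arra
[... 620 characters left out ...]
op offcut4 [(0.51, array([ 0.6412, -0.0538,  0.1302])), (0.41, array([ 0.5123, -0.0494,  0.1326]))]
top tape [(0.67, array([ 0.6756, -0.2914, -0.0003]))]
top screwbox [(0.65, array([ 0.4973,  0.439 , -0.0011]))]
{'time': 1.4, 'joints': array([ 1.6216,  0.2551,  0.1082,  0.    , -1.4239, -0.2846]), 'qd': array([ 0.0004,  0.0025, -0.0022,  0.0003,  0.0008, -0.001 ]), 'joint_efforts': array([ -0.0001, -38.6397,  23.8061,   5.368 ,  -0.0007,   0.    ]), 'tool_pos': array([0.1274, 0.535 , 0.2453]), 'tcp_rot': array([ 0.    ,  0.9932, -0.1166,  0.    ]), 'ft_force': array([-0.1073, -0.212 , -0.8322]), 'moment': array([-0.0274, -0.0244, -0.01  ]), 'gripper_force': 0.0, 'width': 0.08560772430165413}
```

View images.

View pics/scene0.png

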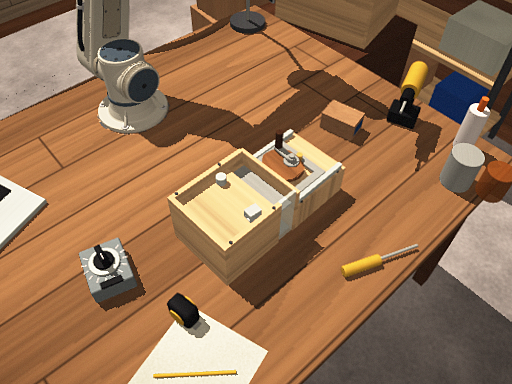

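View pics/top0.png

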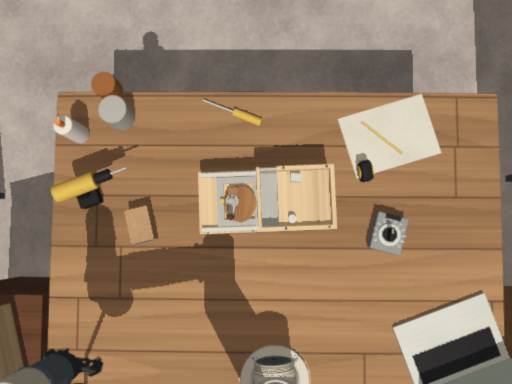

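```bash
cat >> h.py <<'E'
J0=np.array([0.5765,-0.004,0]); JY=0.052
def jw(P,o=None,yaw=None):
    o=J0 if o is None else o; yaw=JY if yaw is None else yaw
    c,s=np.cos(yaw),np.sin(yaw); P=np.atleast_2d(np.array(P,float))
    return P@np.array([[c,s,0],[-s,c,0],[0,0,1]])+o
def wj(P):
    c,s=np.cos(JY),np.sin(JY); return (np.atleast_2d(P)-J0)@np.array([[c,-s,0],[s,c,0],[0,0,1]])
def crop(p,x0,y0,x1,y1,k,segs=[],name='c'):
    im=cv2.resize(p['image'][y0:y1,x0:x1],None,fx=k,fy=k,interpolation=cv2.INTER_CUBIC)
    for a,b,col in segs:
        uv=(proj(p,[a,b])-[x0,y0]+0.5)*k
        cv2.line(im,*[tuple(map(int,t)) for t in uv],col,1)
    cv2.imwrite(f'pics/{name}.png',im)
def jigsegs():
    S=[]
    def rect(x0,x1,y0,y1,z,col):
        q=jw([[x0,y0,z],[x1,y0,z],[x1,y1,z],[x0,y1,z]])
        for i in range(4): S.append((q[i],q[(i+1)%4],col))
    rect(-.097,.097,-.172,.0,.155,(0,0,255)); rect(-.097,.097,.052,.062,.15,(255,0,0)); rect(-.085,.085,-.16,0,.13,(0,255,0)); rect(-.097,.097,.062,.247,.09,(255,0,255))
    return S
E
python3 - <<'E'
from h import *
p=vision.get_image('top'); q=vision.get_image('scene')
S=jigsegs()
crop(p,185,150,415,260,3.4,S,'t1'); crop(q,70,120,350,310,2.8,S,'s1')
a=cv2.imread('pics/t1.png');b=cv2.imread('pics/s1.png')
print(a.shape,b.shape)
E
```

```text
(374, 782, 3) (532, 784, 3)
```

View pics/t1.png

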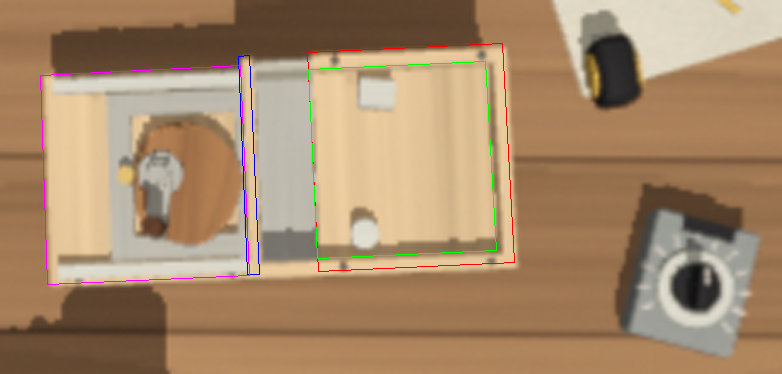

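View pics/s1.png

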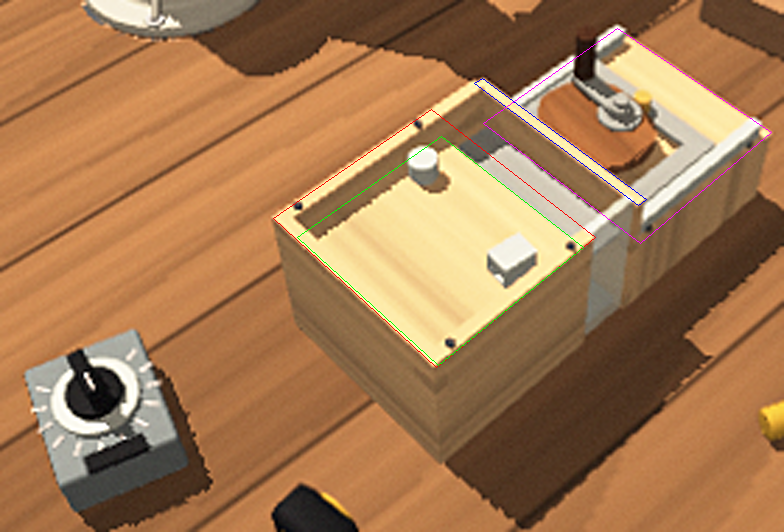

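Call:
arm_command([
  [[0,0,0,6.7],[0,0,0,6.7],[0,0,0,6.7],[0,0,0,6.7],[0,0,0,6.7],[0,0,0,6.7],[0,0,0,6.7],[0,0,0,6.7],[0,0,0,6.7],[0,0,0,6.7],[0,0,0,6.9],[0,0,0,0]],
], claw=0.45)

```text
time: 2.5
tool_pos: [0.1274, 0.535, 0.2453]
tcp_rot: [0.0, 0.722, -0.692, -0.0]
ft_force: [0.3, 1.4, 0.3]
width: 0.0471
gripper_force: 0.0
```

Call:
arm_command([
  [[17,-15.5,0,0],[17.5,-15.5,0,0],[17.5,-15.5,0,0],[17.5,-15.5,0,0],[17.5,-15.5,0,0],[17.5,-15.5,0,0],[17.5,-15.5,0,0],[17.5,-15.5,0,0],[17.5,-15.5,0,0],[17.5,-15.5,0,0],[17.5,-15.5,0,0],[17.5,-15.5,0,0]],
])

```text
time: 3.5
tool_pos: [0.3237, 0.3336, 0.2454]
tcp_rot: [-0.0, 0.725, -0.689, -0.0]
ft_force: [-0.5, 0.5, -0.2]
width: 0.0471
gripper_force: 0.0
```

Call:
arm_command([
  [[17.5,-15.5,0,0],[17.5,-15.5,0,0],[17.5,-15.5,0,0],[17.5,-15.5,0,0],[17.5,-15.5,0,0],[17.5,-15.5,0,0],[17.5,-15.5,0,0],[17.5,-15.5,0,0],[17.5,-15.5,0,0],[17.5,-15.5,0,0],[17.5,-15.5,0,0],[15,-14,0,0]],
])

```text
time: 4.5
tool_pos: [0.518, 0.1348, 0.2453]
tcp_rot: [-0.0, 0.725, -0.689, 0.0]
ft_force: [0.7, 0.1, -0.2]
width: 0.047
gripper_force: 0.0
```

Now look with the wrist camera at the crank.

Run:
```python
from h import *
s=r.read_state(); print(s['joints'],s['tool_pos'],R.from_quat(np.roll(s['tcp_rot'],-1)).as_matrix()[:2,0])
p=vision.get_image('wrist'); cv2.imwrite('pics/w1.png',p['image'])
g=[]
for q in ['crank_grip','cam_axis']: print(q,lm(q,p,2))
p2=vision.get_image('scene')
for q in ['crank_grip','cam_axis']: print(q,lm(q,p2,2))
```

```text
[ 0.5473  0.2257  0.0696  0.0001 -1.4146 -0.4962] [0.518  0.1348 0.2453] [ 0.051  -0.9987]
crank_grip [(0.65, array([0.5209, 0.1402, 0.159 ]))]
cam_axis [(0.57, array([0.5699, 0.1308, 0.1048]))]
crank_grip [(0.9, array([0.5206, 0.1353, 0.1609]))]
cam_axis [(0.97, array([0.5669, 0.1387, 0.1054]))]
```

View pics/w1.png

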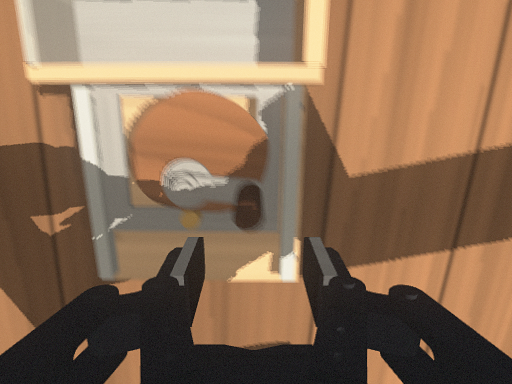

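Call:
arm_command([
  [[-2,-1,10,0],[0,0,14,0],[0,0,14,0],[0,0,14,0],[0,0,14,0],[0,0,14,0],[0,0,7,0],[0,0,0,0]],
])

```text
time: 5.47
tool_pos: [0.5166, 0.1381, 0.1562]
tcp_rot: [0.002, 0.724, -0.69, -0.001]
ft_force: [-0.9, -0.7, 0.2]
width: 0.0469
gripper_force: 0.0
```

Call:
arm_command([
  [[0,0,0,0],[0,0,0,0],[0,0,0,0],[0,0,0,0],[0,0,0,0],[0,0,0,0]],
], claw=1, grip_force=40)

```text
time: 5.97
tool_pos: [0.5192, 0.1385, 0.1594]
tcp_rot: [-0.002, 0.724, -0.69, 0.001]
ft_force: [3.6, 0.6, 2.6]
width: 0.0189
gripper_force: 39.6
```

Run:
```python
import numpy as np
c=np.radians(np.linspace(-5,206,37)); P=np.c_[50*np.sin(c),50*np.cos(c)]
Q=np.round(P,1); d=np.round(np.diff(Q,axis=0),1)
for k in range(0,36,12): print([[float(a),float(b),0,0] for a,b in d[k:k+12]])
```

```text
[[5.2, 0.2, 0, 0], [5.1, -0.3, 0, 0], [5.0, -0.9, 0, 0], [4.9, -1.4, 0, 0], [4.8, -1.8, 0, 0], [4.5, -2.4, 0, 0], [4.3, -2.8, 0, 0], [4.0, -3.2, 0, 0], [3.6, -3.6, 0, 0], [3.3, -3.9, 0, 0], [2.8, -4.3, 0, 0], [2.3, -4.5, 0, 0]]
[[1.9, -4.8, 0, 0], [1.4, -4.9, 0, 0], [0.9, -5.0, 0, 0], [0.4, -5.1, 0, 0], [-0.2, -5.1, 0, 0], [-0.6, -5.1, 0, 0], [-1.2, -5.0, 0, 0], [-1.7, -4.8, 0, 0], [-2.2, -4.6, 0, 0], [-2.6, -4.4, 0, 0], [-3.1, -4.1, 0, 0], [-3.5, -3.8, 0, 0]]
[[-3.8, -3.3, 0, 0], [-4.2, -3.0, 0, 0], [-4.4, -2.5, 0, 0], [-4.7, -2.1, 0, 0], [-4.8, -1.6, 0, 0], [-5.0, -1.1, 0, 0], [-5.1, -0.5, 0, 0], [-5.1, -0.1, 0, 0], [-5.1, 0.5, 0, 0], [-5.0, 1.0, 0, 0], [-4.9, 1.6, 0, 0], [-4.7, 2.0, 0, 0]]
```

Call:
arm_command([
  [[5.2,0.2,0,0],[5.1,-0.3,0,0],[5.0,-0.9,0,0],[4.9,-1.4,0,0],[4.8,-1.8,0,0],[4.5,-2.4,0,0],[4.3,-2.8,0,0],[4.0,-3.2,0,0],[3.6,-3.6,0,0],[3.3,-3.9,0,0],[2.8,-4.3,0,0],[2.3,-4.5,0,0]],
])

```text
time: 6.97
tool_pos: [0.5481, 0.0904, 0.1593]
tcp_rot: [-0.0, 0.724, -0.69, -0.001]
ft_force: [-5.7, 4.7, 10.0]
width: 0.0185
gripper_force: 40.3
```

Call:
arm_command([
  [[1.9,-4.8,0,0],[1.4,-4.9,0,0],[0.9,-5.0,0,0],[0.4,-5.1,0,0],[-0.2,-5.1,0,0],[-0.6,-5.1,0,0],[-1.2,-5.0,0,0],[-1.7,-4.8,0,0],[-2.2,-4.6,0,0],[-2.6,-4.4,0,0],[-3.1,-4.1,0,0],[-3.5,-3.8,0,0]],
])

```text
time: 7.97
tool_pos: [0.6035, 0.0994, 0.1594]
tcp_rot: [0.004, 0.723, -0.69, 0.0]
ft_force: [-6.1, -8.9, 10.3]
width: 0.019
gripper_force: 40.5
```

Call:
arm_command([
  [[-3.8,-3.3,0,0],[-4.2,-3.0,0,0],[-4.4,-2.5,0,0],[-4.7,-2.1,0,0],[-4.8,-1.6,0,0],[-5.0,-1.1,0,0],[-5.1,-0.5,0,0],[-5.1,-0.1,0,0],[-5.1,0.5,0,0],[-5.0,1.0,0,0],[-4.9,1.6,0,0],[-4.7,2.0,0,0]],
])

```text
time: 8.97
tool_pos: [0.6141, 0.1577, 0.1595]
tcp_rot: [-0.0, 0.723, -0.691, 0.003]
ft_force: [7.4, -4.6, 2.0]
width: 0.0191
gripper_force: 39.8
```

Call:
arm_command([
  [[0,0,0,0],[0,0,0,0],[0,0,0,0],[0,0,0,0],[0,0,0,0],[0,0,0,0]],
])

```text
time: 9.47
tool_pos: [0.6127, 0.1603, 0.1594]
tcp_rot: [-0.001, 0.724, -0.69, 0.001]
ft_force: [3.6, 1.5, 4.6]
width: 0.0189
gripper_force: 40.2
```

Run:
```python
from h import *
s=r.read_state(); w=wj(s['tool_pos'])[0]-[0,.14,0]; print(s['time'],w,'cam',np.arctan2(-w[1],-w[0])%(2*np.pi),s['ft_force'])
p=vision.get_image('top'); q=vision.get_image('scene')
a=cv2.resize(p['image'][150:260,185:345],None,fx=2.5,fy=2.5); b=cv2.resize(q['image'][120:285,160:360],None,fx=2,fy=2)
im=np.zeros((max(a.shape[0],b.shape[0]),800,3),np.uint8); im[:a.shape[0],:400]=a[:, :400]; im[:b.shape[0],400:800]=b[:,:400]
cv2.imwrite('pics/o1.png',im)
for n,x in(('t',p),('s',q)): print(n,lm('crank_grip',x),lm('offcut4',x,4))
```

```text
9.4667 [0.0447 0.0221 0.1594] cam 3.6013519040802717 [3.5536 1.5489 4.5824]
t [(0.64, array([0.6132, 0.1601, 0.1629]))] [(0.46, array([ 0.6391, -0.0568,  0.1361])), (0.4, array([ 0.513 , -0.048 ,  0.1307])), (0.34, array([0.5691, 0.1372, 0.1028]))]
s [(0.85, array([0.6134, 0.1585, 0.16  ]))] [(0.73, array([ 0.6415, -0.0633,  0.13  ])), (0.46, array([ 0.5146, -0.0476,  0.1328]))]
```

View pics/o1.png

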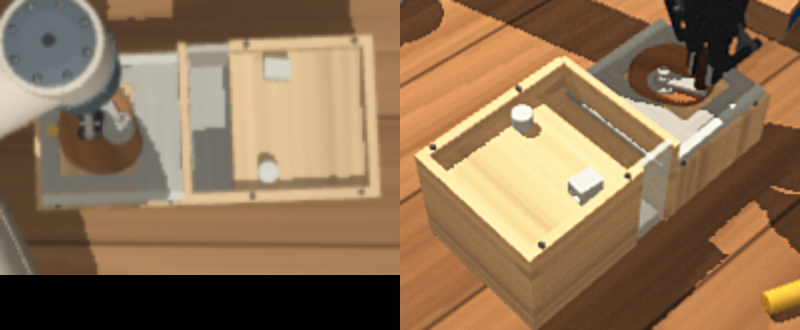

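Call:
arm_command([
  [[0,0,0,0],[0,0,0,0],[0,0,0,0],[0,0,0,0],[0,0,-8,0],[0,0,-14,0],[0,0,-14,0],[0,0,-14,0],[0,0,-10,0]],
], claw=0.45)

```text
time: 10.52
tool_pos: [0.6121, 0.16, 0.2202]
tcp_rot: [-0.001, 0.724, -0.69, 0.0]
ft_force: [-0.7, 0.7, 0.3]
width: 0.0471
gripper_force: 0.0
```

Call:
arm_command([
  [[10,0,0,0],[24,-1,0,0],[24,-1,0,0],[24,-1,0,0],[24,-1,0,0],[24,-1,0,0],[24,-1,0,0],[24,-1,0,0],[24,-2,0,0],[24,-2,0,0],[24,-2,0,0],[24,-1,0,0]],
], claw=1)

```text
time: 11.52
tool_pos: [0.6382, -0.1147, 0.2175]
tcp_rot: [0.0, 0.724, -0.69, -0.001]
ft_force: [0.3, -0.1, 0.7]
width: 0.0001
gripper_force: 0.0
```

Run:
```python
from h import *
s=r.read_state(); print(s['time'],s['tool_pos'],wj(s['tool_pos']),s['width'],R.from_quat(np.roll(s['tcp_rot'],-1)).as_matrix()[:2,0])
for n in ('top','scene','wrist'):
    x=vision.get_image(n)
    print(n,[(c,wj(a)) for c,a in lm('crank_grip',x)+lm('offcut4',x,4)])
cv2.imwrite('pics/w2.png',x['image'])
```

```text
11.5167 [ 0.6382 -0.1147  0.2175] [[ 0.0559 -0.1138  0.2175]] 0.0001311879835586279 [ 0.047  -0.9989]
top [(0.77, array([[0.0458, 0.1588, 0.1614]])), (0.45, array([[ 0.065 , -0.0528,  0.1312]])), (0.39, array([[-0.0671, -0.0401,  0.1314]]))]
scene [(0.7, array([[0.0454, 0.1587, 0.163 ]])), (0.76, array([[ 0.0606, -0.0591,  0.1279]]))]
wrist [(0.78, array([[-0.0638, -0.0434,  0.1326]]))]
```

View pics/w2.png

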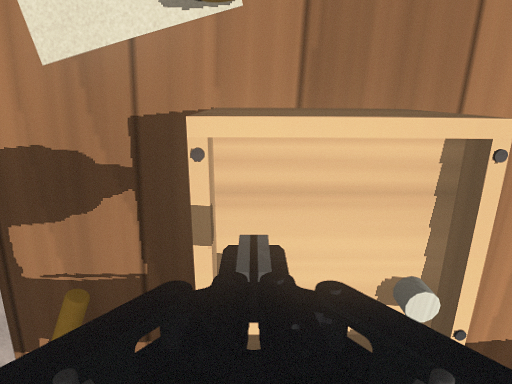

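Call:
arm_command([
  [[0,0,10,0],[0,0,12,0],[0,0,12,0],[0,0,10,0],[0,0,8,0],[0,0,6,0],[0,0,5,0],[0,0,4,0],[0,0,2,0],[0,0,0,0]],
])

```text
time: 12.8
tool_pos: [0.6387, -0.113, 0.149]
tcp_rot: [0.0, 0.724, -0.69, -0.0]
ft_force: [-0.8, 0.4, 0.8]
width: 0.0002
gripper_force: 0.0
```

Call:
arm_command([
  [[-6,0,0,0],[-6,0,0,0],[-6,0,0,0],[-6,0,0,0],[-6,0,0,0],[-6,0,0,0],[-6,0,0,0],[-6,0,0,0],[-6,0,0,0],[-6,0,0,0],[-6,0,0,0],[-5,0,0,0]],
])

```text
time: 13.8
tool_pos: [0.6354, -0.0414, 0.1493]
tcp_rot: [-0.0, 0.724, -0.69, 0.0]
ft_force: [0.5, -0.9, -0.7]
width: -0.0001
gripper_force: 0.1
```

Call:
arm_command([
  [[-5,0,0,0],[-5,0,0,0],[-5,0,0,0],[-5,0,0,0],[-4,0,0,0],[-4,0,0,0],[-4,0,0,0],[-4,0,0,0],[-4,0,0,0],[-4,0,0,0],[0,0,0,0],[0,0,0,0]],
])

```text
time: 14.8
tool_pos: [0.6333, 0.002, 0.1493]
tcp_rot: [0.0, 0.724, -0.69, -0.0]
ft_force: [0.0, -0.1, -0.2]
width: 0.0001
gripper_force: 0.0
```

Run:
```python
from h import *
s=r.read_state(); print(s['time'],s['tool_pos'],wj(s['tool_pos']),s['ft_force'])
P={}
for n in ('top','scene'):
    x=vision.get_image(n); P[n]=x
    print(n,[(c,wj(a)) for c,a in lm('offcut4',x,4)])
a=cv2.resize(P['top']['image'][150:260,185:345],None,fx=2.5,fy=2.5); b=cv2.resize(P['scene']['image'][120:285,160:360],None,fx=2,fy=2)
im=np.zeros((330,800,3),np.uint8); im[:275,:400]=a; im[:330,400:]=b
cv2.imwrite('pics/o2.png',im)
```

```text
14.8 [0.6333 0.002  0.1493] [[0.057  0.0031 0.1493]] [ 0.0083 -0.1142 -0.2007]
top [(0.61, array([[-0.0649, -0.0401,  0.1318]])), (0.49, array([[0.0594, 0.0392, 0.0333]]))]
scene [(0.42, array([[-0.0649, -0.0416,  0.1322]]))]
```

View pics/o2.png

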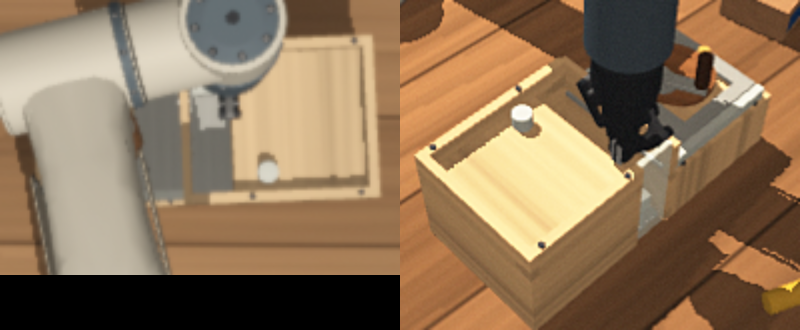

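Call:
arm_command([
  [[0,0,-12,0],[0,0,-14,0],[0,0,-14,0],[14,14,-5,0],[18,25,0,0],[20,27,0,0],[20,27,0,0],[18,26,0,0],[0,0,8,0],[0,0,10,0],[0,0,10,0],[0,0,0,0]],
])

```text
time: 16.0
tool_pos: [0.5178, -0.0931, 0.1634]
tcp_rot: [0.001, 0.724, -0.69, -0.002]
ft_force: [-0.6, 1.5, -1.1]
width: 0.0002
gripper_force: 0.0
```

Call:
arm_command([
  [[0,0,6,0],[0,0,5,0],[0,0,4,0],[0,0,2,0],[0,0,0,0]],
])

```text
time: 16.42
tool_pos: [0.5186, -0.0936, 0.1486]
tcp_rot: [0.0, 0.724, -0.69, -0.0]
ft_force: [-0.4, 1.2, 0.6]
width: -0.0002
gripper_force: 0.0
```

Run:
```python
from h import *
s=r.read_state(); print(s['time'],s['tool_pos'],wj(s['tool_pos']),s['ft_force'])
for n in ('top','scene','wrist'):
    x=vision.get_image(n)
    print(n,[(c,wj(a)) for c,a in lm('offcut4',x,4)])
```

```text
16.4167 [ 0.5186 -0.0936  0.1486] [[-0.0625 -0.0864  0.1486]] [-0.3891  1.2403  0.5865]
top [(0.61, array([[0.059 , 0.0375, 0.0347]])), (0.4, array([[0.0439, 0.1607, 0.1626]]))]
scene [(0.48, array([[-0.0645, -0.0389,  0.1298]])), (0.41, array([[-0.0544,  0.4459, -0.0002]])), (0.37, array([[-0.0009,  0.1409,  0.1072]]))]
wrist [(0.65, array([[-0.0646, -0.0416,  0.1308]]))]
```

Slug still in place at jig (-0.065, -0.041); push it 86 mm.

Call:
arm_command([
  [[-6,0,0,0],[-6,0,0,0],[-6,0,0,0],[-5,0,0,0],[-5,0,0,0],[-5,0,0,0],[-5,0,0,0],[-5,0,0,0],[-5,0,0,0],[-5,0,0,0],[-5,0,0,0],[-5,0,0,0]],
])

```text
time: 17.72
tool_pos: [0.5157, -0.0303, 0.1493]
tcp_rot: [0.0, 0.724, -0.69, -0.0]
ft_force: [-0.2, 0.2, 1.0]
width: -0.0006
gripper_force: 0.1
```

Call:
arm_command([
  [[-5,0,0,0],[-4,0,0,0],[-4,0,0,0],[-4,0,0,0],[-4,0,0,0],[-3,0,0,0],[0,0,0,0],[0,0,0,0],[0,0,0,0]],
])

```text
time: 18.47
tool_pos: [0.5146, -0.0069, 0.1493]
tcp_rot: [0.0, 0.724, -0.69, 0.0]
ft_force: [0.3, 0.4, 0.4]
width: -0.0
gripper_force: 0.0
```

Call:
arm_command([
  [[0,0,-10,0],[0,0,-14,0],[0,0,-14,0],[0,0,-14,0],[0,0,-10,0],[-10,0,0,0],[-20,-7,0,0],[-20,-9,0,0],[-20,-9,0,0],[-20,-9,0,0],[-15,-8,0,0],[0,0,0,0]],
])

```text
time: 19.47
tool_pos: [0.5521, 0.1029, 0.2102]
tcp_rot: [0.0, 0.724, -0.689, -0.0]
ft_force: [0.5, 0.2, 0.7]
width: 0.0005
gripper_force: 0.0
```

Run:
```python
from h import *
s=r.read_state(); print(s['time'],s['tool_pos'],wj(s['tool_pos']),s['ft_force'])
P={}
for n in ('top','scene'):
    x=vision.get_image(n); P[n]=x
    print(n,[(c,wj(a)) for c,a in lm('offcut4',x,4)+lm('offcut3',x,4)+lm('crank_grip',x)])
a=cv2.resize(P['top']['image'][150:260,185:345],None,fx=2.5,fy=2.5); b=cv2.resize(P['scene']['image'][120:285,160:360],None,fx=2,fy=2)
im=np.zeros((330,800,3),np.uint8); im[:275,:400]=a; im[:330,400:]=b
cv2.imwrite('pics/o3.png',im)
```

```text
19.4667 [0.5521 0.1029 0.2102] [[-0.0188  0.108   0.2102]] [0.4852 0.2277 0.6862]
top [(0.48, array([[0.0599, 0.036 , 0.0355]])), (0.38, array([[-0.0641,  0.0221,  0.0315]])), (0.48, array([[0.0599, 0.036 , 0.0355]])), (0.38, array([[-0.0641,  0.0221,  0.0315]])), (0.18, array([[-0.1258, -0.3517,  0.0852]]))]
scene [(0.76, array([[0.044, 0.16 , 0.162]]))]
```

View pics/o3.png

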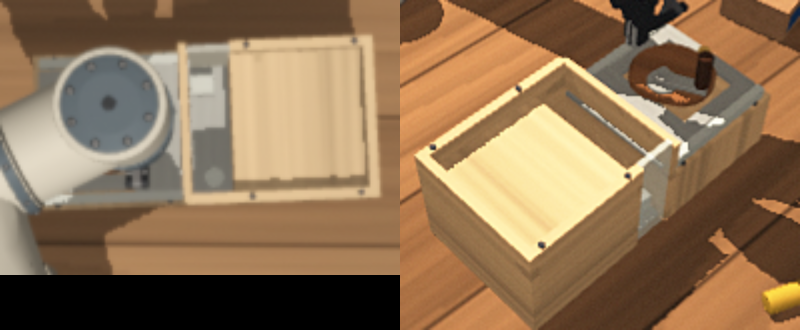

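Call:
arm_command([
  [[-5,-6,-5,0],[-10,-12,0,0],[-10,-12,0,0],[-10,-12,0,0],[-10,-12,0,0],[-7,-9,0,0],[0,0,0,0],[0,0,0,0],[0,0,0,0]],
], claw=0.45)

```text
time: 20.62
tool_pos: [0.6117, 0.1544, 0.2164]
tcp_rot: [0.0, 0.723, -0.69, -0.0]
ft_force: [1.2, 0.4, 0.2]
width: 0.0468
gripper_force: 0.0
```

Run:
```python
from h import *
s=r.read_state(); print(s['time'],s['tool_pos'],wj(s['tool_pos']),s['width'])
```

```text
20.6167 [0.6117 0.1544 0.2164] [[0.0434 0.1564 0.2164]] 0.04680325100287304
```

Call:
arm_command([
  [[-5,-1,6,0],[0,0,10,0],[0,0,10,0],[0,0,12,0],[0,0,10,0],[0,0,8,0],[0,0,0,0],[0,0,0,0]],
])

```text
time: 21.28
tool_pos: [0.6126, 0.1598, 0.1597]
tcp_rot: [0.001, 0.724, -0.69, -0.0]
ft_force: [0.2, 0.3, 0.0]
width: 0.0468
gripper_force: 0.0
```

Call:
arm_command([
  [[0,0,0,0],[0,0,0,0],[0,0,0,0],[0,0,0,0],[0,0,0,0],[0,0,0,0]],
], claw=1)

```text
time: 21.78
tool_pos: [0.6131, 0.1601, 0.1612]
tcp_rot: [-0.001, 0.724, -0.69, 0.0]
ft_force: [-1.8, -0.1, 5.5]
width: 0.0191
gripper_force: 39.2
```

Run:
```python
from h import *
s=r.read_state(); print(s['time'],s['tool_pos'],wj(s['tool_pos']),s['width'])
c=np.radians(np.linspace(206,-8,37)); P=np.c_[50*np.sin(c),50*np.cos(c)]
Q=np.round(P,1); d=np.round(np.diff(Q,axis=0),1)
for k in range(0,36,12): print([[float(a),float(b),0,0] for a,b in d[k:k+12]])
```

```text
21.7833 [0.6131 0.1601 0.1612] [[0.0451 0.162  0.1612]] 0.01906755829697316
[[4.8, -2.1, 0, 0], [4.9, -1.5, 0, 0], [5.1, -1.0, 0, 0], [5.2, -0.5, 0, 0], [5.1, 0.1, 0, 0], [5.2, 0.6, 0, 0], [5.1, 1.1, 0, 0], [4.9, 1.7, 0, 0], [4.7, 2.1, 0, 0], [4.5, 2.7, 0, 0], [4.1, 3.1, 0, 0], [3.9, 3.5, 0, 0]]
[[3.4, 3.8, 0, 0], [3.0, 4.2, 0, 0], [2.6, 4.5, 0, 0], [2.1, 4.8, 0, 0], [1.6, 4.9, 0, 0], [1.1, 5.1, 0, 0], [0.5, 5.1, 0, 0], [0.0, 5.2, 0, 0], [-0.5, 5.2, 0, 0], [-1.1, 5.1, 0, 0], [-1.5, 4.9, 0, 0], [-2.1, 4.7, 0, 0]]
[[-2.6, 4.5, 0, 0], [-3.0, 4.3, 0, 0], [-3.4, 3.8, 0, 0], [-3.9, 3.6, 0, 0], [-4.1, 3.0, 0, 0], [-4.5, 2.7, 0, 0], [-4.7, 2.1, 0, 0], [-4.9, 1.7, 0, 0], [-5.1, 1.2, 0, 0], [-5.1, 0.6, 0, 0], [-5.2, 0.1, 0, 0], [-5.2, -0.5, 0, 0]]
```

Call:
arm_command([
  [[4.8,-2.1,0,0],[4.9,-1.5,0,0],[5.1,-1.0,0,0],[5.2,-0.5,0,0],[5.1,0.1,0,0],[5.2,0.6,0,0],[5.1,1.1,0,0],[4.9,1.7,0,0],[4.7,2.1,0,0],[4.5,2.7,0,0],[4.1,3.1,0,0],[3.9,3.5,0,0]],
])

```text
time: 22.78
tool_pos: [0.6077, 0.1036, 0.1612]
tcp_rot: [-0.003, 0.724, -0.69, 0.001]
ft_force: [2.5, 4.3, 1.8]
width: 0.0186
gripper_force: 39.4
```

Call:
arm_command([
  [[3.4,3.8,0,0],[3.0,4.2,0,0],[2.6,4.5,0,0],[2.1,4.8,0,0],[1.6,4.9,0,0],[1.1,5.1,0,0],[0.5,5.1,0,0],[0.0,5.2,0,0],[-0.5,5.2,0,0],[-1.1,5.1,0,0],[-1.5,4.9,0,0],[-2.1,4.7,0,0]],
])

```text
time: 23.78
tool_pos: [0.5489, 0.09, 0.1611]
tcp_rot: [-0.001, 0.724, -0.69, 0.001]
ft_force: [4.8, -0.4, 4.6]
width: 0.0193
gripper_force: 39.6
```

Call:
arm_command([
  [[-2.6,4.5,0,0],[-3.0,4.3,0,0],[-3.4,3.8,0,0],[-3.9,3.6,0,0],[-4.1,3.0,0,0],[-4.5,2.7,0,0],[-4.7,2.1,0,0],[-4.9,1.7,0,0],[-5.1,1.2,0,0],[-5.1,0.6,0,0],[-5.2,0.1,0,0],[-5.2,-0.5,0,0]],
])

```text
time: 24.78
tool_pos: [0.5194, 0.1392, 0.1611]
tcp_rot: [0.001, 0.724, -0.69, 0.001]
ft_force: [3.9, -5.7, 6.0]
width: 0.0191
gripper_force: 39.6
```

Call:
arm_command([
  [[0,0,0,0],[0,0,0,0],[0,0,0,0],[0,0,0,0]],
])

```text
time: 25.12
tool_pos: [0.5195, 0.1401, 0.1611]
tcp_rot: [-0.0, 0.724, -0.69, 0.001]
ft_force: [2.5, -0.5, 6.1]
width: 0.0191
gripper_force: 39.7
```

Run:
```python
from h import *
s=r.read_state(); w=wj(s['tool_pos'])[0]-[0,.14,0]; print(s['time'],w,'cam',np.arctan2(-w[1],-w[0]),s['ft_force'],s['width'])
```

```text
25.1167 [-0.0495  0.0069  0.1611] cam -0.13772039516294027 [ 2.5413 -0.543   6.0862] 0.019091217310586
```

Release, lift, and head above the counter; first verify the shutter.

Call:
arm_command([
  [[0,0,0,0],[0,0,0,0],[0,0,0,0],[0,0,0,0],[0,0,-8,0],[0,0,-14,0],[0,0,-16,0],[0,0,-16,0],[0,0,-16,0],[0,0,-16,0]],
], claw=0.45)

```text
time: 25.95
tool_pos: [0.5189, 0.1406, 0.2475]
tcp_rot: [0.0, 0.724, -0.69, -0.0]
ft_force: [-0.9, -0.1, 0.6]
width: 0.0471
gripper_force: 0.0
```

Run:
```python
from h import *
s=r.read_state(); print(s['time'],s['joints'],s['tool_pos'])
P={}
for n in ('top','scene'):
    x=vision.get_image(n); P[n]=x
    print(n,lm('reset_grip',x),lm('counter',x),[wj(a) for c,a in lm('crank_grip',x)])
a=cv2.resize(P['top']['image'][150:260,185:425],None,fx=1.67,fy=1.67); b=cv2.resize(P['scene']['image'][120:320,70:360],None,fx=1.379,fy=1.379)
c=cv2.resize(P['top']['image'][205:260,365:415],None,fx=5,fy=5,interpolation=cv2.INTER_CUBIC); d=cv2.resize(P['scene']['image'][230:305,75:140],None,fx=4,fy=4,interpolation=cv2.INTER_CUBIC)
im=np.zeros((590,800,3),np.uint8)
for k,(y,x0) in zip((a,b,c,d),((0,0),(0,400),(290,0),(290,400))): k=k[:590-y,:400]; im[y:y+k.shape[0],x0:x0+k.shape[1]]=k
cv2.imwrite('pics/o4.png',im)
```

```text
25.95 [ 0.5557  0.2301  0.0809 -0.0001 -1.4219 -0.5085] [0.5189 0.1406 0.2475]
top [(0.48, array([ 0.4686, -0.3646,  0.0863]))] [(0.73, array([ 0.4776, -0.3637, -0.0023]))] [array([[-0.0515,  0.1453,  0.1605]])]
scene [(0.8, array([ 0.472 , -0.3552,  0.0843]))] [(0.61, array([ 0.4762, -0.3622,  0.0011]))] [array([[-0.0478,  0.1427,  0.1599]])]
```

View pics/o4.png

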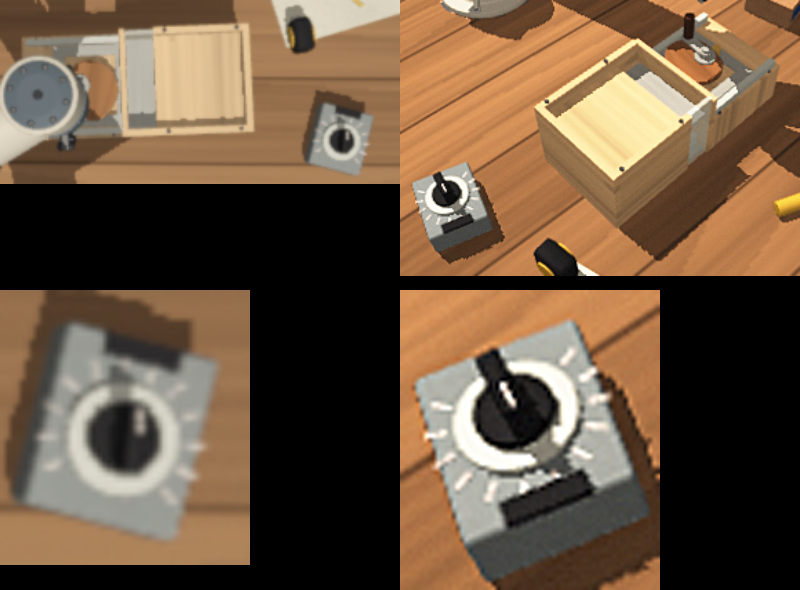

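Call:
arm_command([
  [[12,2,0,0],[27,4,0,0],[27,4,0,0],[27,4,0,0],[27,4,0,0],[27,4,0,0],[27,4,0,0],[27,4,0,0],[27,4,0,0],[27,4,0,0],[27,4,0,0],[27,4,0,0]],
])

```text
time: 27.35
tool_pos: [0.487, -0.1719, 0.246]
tcp_rot: [0.0, 0.724, -0.69, -0.0]
ft_force: [0.4, 0.2, -0.0]
width: 0.0469
gripper_force: 0.0
```

Call:
arm_command([
  [[27,4,0,0],[27,4,0,0],[27,4,0,0],[27,4,0,0],[27,4,0,0],[27,4,0,0],[20,2,0,0],[7,0,0,0],[0,0,0,0],[0,0,0,0]],
])

```text
time: 28.18
tool_pos: [0.4705, -0.36, 0.2458]
tcp_rot: [0.0, 0.723, -0.69, -0.001]
ft_force: [0.6, 0.5, 0.1]
width: 0.0471
gripper_force: 0.0
```

Run:
```python
from h import *
s=r.read_state(); print(s['time'],s['joints'],s['tool_pos'],R.from_quat(np.roll(s['tcp_rot'],-1)).as_matrix()[:2,0])
p=vision.get_image('wrist'); cv2.imwrite('pics/w3.png',p['image'])
print(lm('reset_grip',p),lm('counter',p)); print(proj(p,[[.471,-.36,.094]]))
```

```text
28.1833 [-0.3897  0.3408  0.2283 -0.0004 -1.4592  0.4362] [ 0.4705 -0.36    0.2458] [ 0.0465 -0.9989]
[(0.65, array([ 0.4693, -0.359 ,  0.0869]))] []
[[252.4392 180.6543]]
```

View pics/w3.png

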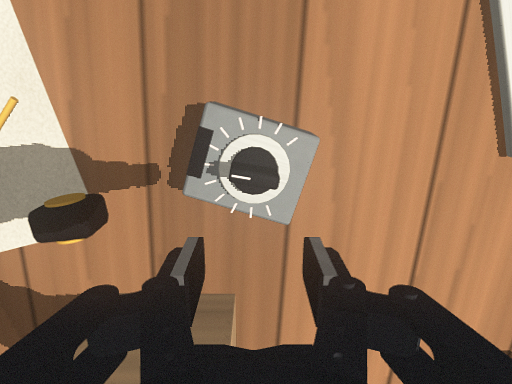

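Run:
```python
from h import *
p=vision.get_image('wrist')
c=np.array([.470,-.3595,.094]);S=[]
crop(p,180,95,325,230,4.4,[],'w4')
im=cv2.imread('pics/w4.png'); im=cv2.convertScaleAbs(im,alpha=1.6,beta=20); 
for z,rr in((.064,.024),):
    t=np.linspace(0,2*np.pi,40); q=np.c_[c[0]+rr*np.cos(t),c[1]+rr*np.sin(t),0*t+z]
    uv=((proj(p,q)-[180,95]+.5)*4.4).astype(int); cv2.polylines(im,[uv],True,(0,0,255),1)
cv2.imwrite('pics/w4.png',im); print(im.shape,(proj(p,[c])-[180,95])*4.4)
```

```text
(594, 638, 3) [[326.9698 375.2984]]
```

View pics/w4.png

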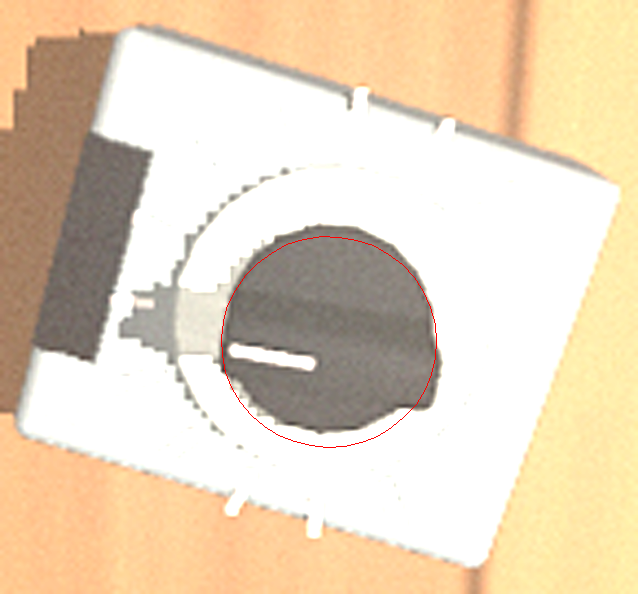

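Call:
arm_command([
  [[0,0,0,6.7],[0,0,0,6.7],[0,0,0,6.7],[0,0,0,6.7],[0,0,0,6.7],[0,0,0,6.7],[0,0,0,6.7],[0,0,0,6.7],[0,0,0,6.7],[0,0,0,6.7],[0,0,0,6.7],[0,0,0,6.7]],
])

```text
time: 29.38
tool_pos: [0.4711, -0.3593, 0.2466]
tcp_rot: [0.0, -0.105, 0.994, -0.0]
ft_force: [-0.1, 0.3, 0.2]
width: 0.047
gripper_force: 0.0
```

Call:
arm_command([
  [[0,0,8,6.7],[0,0,14,6.7],[0,0,16,6.7],[0,0,18,0],[0,0,18,0],[0,0,18,0],[0,0,14,0],[0,0,14,0],[0,0,0,0],[0,0,0,0]],
])

```text
time: 30.22
tool_pos: [0.4707, -0.3595, 0.1262]
tcp_rot: [-0.001, 0.067, 0.998, 0.0]
ft_force: [-0.7, -0.1, 1.2]
width: 0.0469
gripper_force: 0.0
```

Run:
```python
from h import *
s=r.read_state(); x=R.from_quat(np.roll(s['tcp_rot'],-1)).as_matrix()[:2,0]
print(s['time'],s['joints'],s['tool_pos'],np.degrees(np.arctan2(x[1],x[0])),s['moment'])
p=vision.get_image('wrist'); cv2.imwrite('pics/w5.png',p['image']); print(lm('reset_grip',p)); print(proj(p,[[.469,-.3605,.094]]))
```

```text
30.2167 [-0.3884  0.3985  0.0048  0.0003 -1.1782 -1.3175] [ 0.4707 -0.3595  0.1262] 172.26542059117276 [-0.0277 -0.026  -0.0146]
[(0.83, array([ 0.4711, -0.3619,  0.0883]))]
[[250.4856 234.329 ]]
```

Call:
arm_command([
  [[0,-1,8,0],[0,0,9,0],[0,0,9,0],[0,0,9,0],[0,0,6,0],[0,0,3,0],[0,0,0,0]],
])

```text
time: 30.9
tool_pos: [0.4701, -0.3609, 0.0811]
tcp_rot: [-0.001, 0.068, 0.998, 0.0]
ft_force: [-0.3, 0.2, -0.8]
width: 0.0471
gripper_force: 0.0
```

Call:
arm_command([
  [[0,0,0,0],[0,0,0,0],[0,0,0,0],[0,0,0,0],[0,0,0,0],[0,0,0,0]],
], claw=1, grip_force=30)

```text
time: 31.4
tool_pos: [0.4709, -0.3619, 0.083]
tcp_rot: [0.001, 0.068, 0.998, -0.001]
ft_force: [-1.0, -3.3, 2.3]
width: 0.0134
gripper_force: 35.7
```

Call:
arm_command([
  [[0,0,0,-5],[0,0,0,-6],[0,0,0,-6],[0,0,0,-6],[0,0,0,-6],[0,0,0,-6],[0,0,0,-6],[0,0,0,-6],[0,0,0,-6],[0,0,0,-6],[0,0,0,-6],[0,0,0,-6]],
])

```text
time: 32.4
tool_pos: [0.4703, -0.361, 0.083]
tcp_rot: [-0.0, -0.526, 0.85, 0.0]
ft_force: [-1.9, 0.1, 5.8]
width: 0.0132
gripper_force: 36.2
```

```bash
cat > st.py <<'E'
from h import *
s=r.read_state(); x=R.from_quat(np.roll(s['tcp_rot'],-1)).as_matrix()[:2,0]
print(s['time'],s['joints'][5],s['tool_pos'],np.degrees(np.arctan2(x[1],x[0])),s['moment'],s['width'],s['gripper_force'])
E
python3 st.py
```

```text
32.4 -0.07140505117370533 [ 0.4703 -0.361   0.083 ] -116.49790933614662 [ 0.107   1.0202 -0.0635] 0.013175355800165146 36.1722207069397
```

Call:
arm_command([
  [[0,0,0,-6],[0,0,0,-6],[0,0,0,-6],[0,0,0,-6],[0,0,0,-6],[0,0,0,-6],[0,0,0,-6],[0,0,0,-6],[0,0,0,-6],[0,0,0,-6],[0,0,0,-6],[0,0,0,-6]],
])

```text
time: 33.4
tool_pos: [0.4693, -0.3613, 0.083]
tcp_rot: [0.001, 0.926, -0.379, -0.001]
ft_force: [-4.5, -1.3, 5.5]
width: 0.0132
gripper_force: 36.3
```

```bash
python3 st.py
```

```text
33.4 1.1852423701369441 [ 0.4693 -0.3613  0.083 ] -44.50052447300004 [-0.4187  1.961   0.0214] 0.013195540923370596 36.30188226699829
```

Call:
arm_command([
  [[0,0,0,-4],[0,0,0,-4],[0,0,0,-4],[0,0,0,-3],[0,0,0,-3],[0,0,0,-3],[0,0,0,-2],[0,0,0,0]],
])

```text
time: 34.07
tool_pos: [0.4691, -0.3616, 0.083]
tcp_rot: [0.001, 0.982, -0.188, -0.001]
ft_force: [-5.7, -1.3, 6.4]
width: 0.0136
gripper_force: 36.3
```

```bash
python3 st.py
```

```text
34.0667 1.583501626483618 [ 0.4691 -0.3616  0.083 ] -21.68256804185866 [-0.7974  2.0603  0.0099] 0.013644913608501688 36.26905918121338
```

Call:
arm_command([
  [[0,0,0,-2],[0,0,0,-2],[0,0,0,-1],[0,0,0,-1],[0,0,0,0]],
])

```text
time: 34.48
tool_pos: [0.4691, -0.3617, 0.083]
tcp_rot: [0.001, 0.991, -0.137, -0.001]
ft_force: [-5.7, -2.8, 6.2]
width: 0.0131
gripper_force: 36.2
```

```bash
python3 st.py
```

```text
34.4833 1.6871733184374045 [ 0.4691 -0.3617  0.083 ] -15.745102821439673 [-1.0106  2.0373  0.0387] 0.01312330951830817 36.24564707279205
```

Call:
arm_command([
  [[0,0,0,-1],[0,0,0,-1],[0,0,0,-1],[0,0,0,0]],
])

```text
time: 34.82
tool_pos: [0.4693, -0.3617, 0.083]
tcp_rot: [0.0, 0.994, -0.112, -0.001]
ft_force: [-4.9, -2.5, 5.6]
width: 0.0134
gripper_force: 43.4
```

```bash
python3 st.py
```

```text
34.8167 1.7382761603385848 [ 0.4693 -0.3617  0.083 ] -12.847420187271846 [-0.9079  1.8032 -0.745 ] 0.013422066923550578 43.35577726364136
```

Call:
arm_command([
  [[0,0,0,0],[0,0,0,0],[0,0,0,0],[0,0,0,0],[0,0,-10,0],[0,0,-16,0],[0,0,-20,0],[0,0,-24,0],[0,0,-24,0],[0,0,-24,0],[0,0,-24,0],[0,0,0,0]],
], claw=0.45)

```text
time: 35.82
tool_pos: [0.4725, -0.3627, 0.231]
tcp_rot: [0.003, 0.994, -0.111, 0.004]
ft_force: [1.4, -0.0, 1.1]
width: 0.0469
gripper_force: 0.0
```

Run:
```python
from h import *
s=r.read_state(); print(s['time'],s['tool_pos'],s['ft_force'],s['moment'])
p=vision.get_image('wrist'); uv=proj(p,[[.470,-.361,.08]])[0].astype(int); print(uv)
q=vision.get_image('top'); t=vision.get_image('scene')
for n,x in(('t',q),('s',t)): print(n,[wj(a) for c,a in lm('crank_grip',x)],[wj(a) for c,a in lm('offcut4',x,4)])
u,v=uv; a=cv2.resize(p['image'][max(0,v-75):v+75,u-66:u+66],(400,454),interpolation=cv2.INTER_CUBIC)
b=cv2.resize(t['image'][120:285,160:360],None,fx=2,fy=2); c=cv2.resize(q['image'][150:260,185:345],None,fx=2,fy=2)
im=np.zeros((560,800,3),np.uint8); im[:454,:400]=a; im[:330,400:]=b; im[340:560,400:720]=c
cv2.imwrite('pics/end.png',im)
```

```text
35.8167 [ 0.4725 -0.3627  0.231 ] [ 1.375  -0.0356  1.0628] [-0.076  -0.0482  0.0271]
[251 185]
t [array([[-0.0497,  0.1446,  0.1631]])] []
s [array([[-0.0483,  0.1455,  0.1584]])] []
```

View pics/end.png

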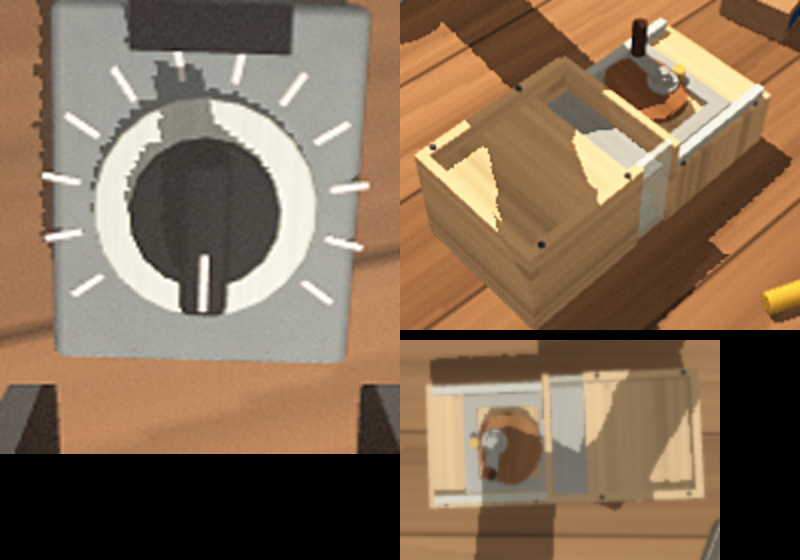

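```bash
python3 -c "
from plant import ticket
print(ticket.sign_off())"
```

```text
the job is handed in; nothing more can be done
None
```

The job is handed in, with no verdict returned: both offcuts present (a square block and the round slug) are down the chute, the shutter is cranked shut, the reset knob is on its zero stop, and the tape measure and screw box were not touched, all as seen in the last camera views and by a clear torque rise at the knob's stop.

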